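# Fill the scone board and hold the dusting stencil over it

### The job

Make the serving board up to four scones by bringing two from the cooling rack, one upright in each empty hollow, and leave the other scone on the rack. Then take the teal dusting stencil by its wooden grip, carry it over the things standing in between without disturbing them, and stop with it level over the board, square to it, each flower centred over a scone, about a centimetre above the scone tops and not touching them. Finish while still holding it there, ready for me to dust the sugar: do not put it down or let go, and never let the stencil touch a scone.

Things in the scene. Friction and masses are not known exactly. Their poses are not given: they have to be found in the camera images.
- board: fixed square bamboo serving board, 200 x 200 x 20 mm, dark strip inlaid along its x axis, four round hollows 68 mm across, 5 mm deep, centred at x, y = +-42 mm in its frame (floors 15 mm above the table). Origin: centre of its underside, on the table; z up; any yaw. At the start two neighbouring hollows hold a scone each and two are empty
- hollow0 (a point): centre of the floor of a hollow of the board, at x = 42, y = 42 mm in the board's frame, 5 mm below the board's top
- hollow1 (a point): centre of the floor of a hollow of the board, at x = -42, y = 42 mm in the board's frame, 5 mm below the board's top
- hollow2 (a point): centre of the floor of a hollow of the board, at x = -42, y = -42 mm in the board's frame, 5 mm below the board's top
- hollow3 (a point): centre of the floor of a hollow of the board, at x = 42, y = -42 mm in the board's frame, 5 mm below the board's top
- rack: fixed wire cooling rack, 280 mm (its x) by 120 mm (its y), its wires' top 16 mm above the table. Origin: centre of its underside, on the table. Three scones stand on it in a row along its x axis, about 88 mm apart
- scone0: round scone, 56 mm across, 38 mm high, brown top, about 60 g, firm; straight sides from 4 to 29 mm above its base, edges rounded. Origin: centre of its underside; z up. At the start it stands in a hollow of the board
- scone1: round scone, 56 mm across, 38 mm high, brown top, about 60 g, firm; straight sides from 4 to 29 mm above its base, edges rounded. Origin: centre of its underside; z up. At the start it stands in a hollow of the board
- scone2: round scone, 56 mm across, 38 mm high, brown top, about 60 g, firm; straight sides from 4 to 29 mm above its base, edges rounded. Origin: centre of its underside; z up. At the start it stands on the cooling rack
- scone3: round scone, 56 mm across, 38 mm high, brown top, about 60 g, firm; straight sides from 4 to 29 mm above its base, edges rounded. Origin: centre of its underside; z up. At the start it stands on the cooling rack
- scone4: round scone, 56 mm across, 38 mm high, brown top, about 60 g, firm; straight sides from 4 to 29 mm above its base, edges rounded. Origin: centre of its underside; z up. At the start it stands on the cooling rack
- stencil: dusting stencil lying flat on the table: square teal acrylic plate 164 x 164 x 3 mm pierced with four flowers centred at x, y = +-42 mm (matching the hollows; any quarter turn fits), with a wire bail and wooden grip; 62 mm high, about 160 g in all. Origin: centre of the plate's underside; z up; the grip runs along its x axis
- stencil_grip (a point): centre of the stencil's wooden grip: a bar 64 mm long (stencil's x) and 20 x 20 mm in section, right above the plate's centre, 52 mm above the plate's underside; a wire leg at each end of the bar, free space under it and to both sides
- jam_jar: bystander: loose jam jar with a red lid, 68 mm across, 95 mm high, standing between the stencil and the board. Origin: centre of its underside
- tin: bystander: loose purple tin with a steel lid, 70 mm across, 100 mm high, standing between the stencil and the board. Origin: centre of its underside
- cutter: bystander: loose round steel biscuit cutter with a strap handle, 64 mm across, 87 mm high in all, standing between the stencil and the board. Origin: centre of its lower edge

How it is judged:
On the way, in this order (a step that is already met when the one before it is completed fails the run):
1. every hollow of the board holds one upright scone, let go, and a scone is left on the rack (horizontal distance between scone0 and hollow0 below 0.01 m and z of scone0 in the frame of hollow0 between -0.003 and 0.003 m and angle between each of scone0, scone1's own z axis and vertical below 0.12 rad and horizontal distance between scone1 and hollow1 below 0.01 m and z of scone1 in the frame of hollow1 between -0.003 and 0.003 m and ((horizontal distance between scone2 and hollow2 below 0.01 m and z of scone2 in the frame of hollow2 between -0.003 and 0.003 m and angle between scone2's own z axis and vertical below 0.12 rad) or (horizontal distance between scone3 and hollow2 below 0.01 m and z of scone3 in the frame of hollow2 between -0.003 and 0.003 m and angle between scone3's own z axis and vertical below 0.12 rad) or (horizontal distance between scone4 and hollow2 below 0.01 m and z of scone4 in the frame of hollow2 between -0.003 and 0.003 m and angle between scone4's own z axis and vertical below 0.12 rad)) and ((horizontal distance between scone2 and hollow3 below 0.01 m and z of scone2 in the frame of hollow3 between -0.003 and 0.003 m and angle between scone2's own z axis and vertical below 0.12 rad) or (horizontal distance between scone3 and hollow3 below 0.01 m and z of scone3 in the frame of hollow3 between -0.003 and 0.003 m and angle between scone3's own z axis and vertical below 0.12 rad) or (horizontal distance between scone4 and hollow3 below 0.01 m and z of scone4 in the frame of hollow3 between -0.003 and 0.003 m and angle between scone4's own z axis and vertical below 0.12 rad)) and ((horizontal distance between scone2 and rack below 0.15 m and z of scone2 in the frame of rack between 0.012 and 0.02 m) or (horizontal distance between scone3 and rack below 0.15 m and z of scone3 in the frame of rack between 0.012 and 0.02 m) or (horizontal distance between scone4 and rack below 0.15 m and z of scone4 in the frame of rack between 0.012 and 0.02 m)) and contact force between the fingers and scone0 below 0.05 N and contact force between the fingers and scone1 below 0.05 N and contact force between the fingers and scone2 below 0.05 N and contact force between the fingers and scone3 below 0.05 N and contact force between the fingers and scone4 below 0.05 N), for 0.2 s.
2. the stencil passes over the things standing in between, gripped, its plate above 75 mm (height (world z) of stencil above 0.075 m and contact force between the fingers and stencil above 0.5 N and (horizontal distance between stencil and jam_jar below 0.1 m or horizontal distance between stencil and tin below 0.1 m or horizontal distance between stencil and cutter below 0.1 m)), for 0.04 s.
At the end, for the whole second after the job is handed in: A scone within 10 mm of each hollow's centre, upright, on its floor; one still on the rack. Stencil held at rest, touching only the fingers: centre within 9 mm of the board's, square within 0.1 rad (any quarter turn), level within 0.06 rad, underside 3 to 19 mm above the scone tops (horizontal distance between scone0 and hollow0 below 0.01 m and z of scone0 in the frame of hollow0 between -0.003 and 0.003 m and angle between each of scone0, scone1's own z axis and vertical below 0.12 rad and horizontal distance between scone1 and hollow1 below 0.01 m and z of scone1 in the frame of hollow1 between -0.003 and 0.003 m and ((horizontal distance between scone2 and hollow2 below 0.01 m and z of scone2 in the frame of hollow2 between -0.003 and 0.003 m and angle between scone2's own z axis and vertical below 0.12 rad) or (horizontal distance between scone3 and hollow2 below 0.01 m and z of scone3 in the frame of hollow2 between -0.003 and 0.003 m and angle between scone3's own z axis and vertical below 0.12 rad) or (horizontal distance between scone4 and hollow2 below 0.01 m and z of scone4 in the frame of hollow2 between -0.003 and 0.003 m and angle between scone4's own z axis and vertical below 0.12 rad)) and ((horizontal distance between scone2 and hollow3 below 0.01 m and z of scone2 in the frame of hollow3 between -0.003 and 0.003 m and angle between scone2's own z axis and vertical below 0.12 rad) or (horizontal distance between scone3 and hollow3 below 0.01 m and z of scone3 in the frame of hollow3 between -0.003 and 0.003 m and angle between scone3's own z axis and vertical below 0.12 rad) or (horizontal distance between scone4 and hollow3 below 0.01 m and z of scone4 in the frame of hollow3 between -0.003 and 0.003 m and angle between scone4's own z axis and vertical below 0.12 rad)) and ((horizontal distance between scone2 and rack below 0.15 m and z of scone2 in the frame of rack between 0.012 and 0.02 m) or (horizontal distance between scone3 and rack below 0.15 m and z of scone3 in the frame of rack between 0.012 and 0.02 m) or (horizontal distance between scone4 and rack below 0.15 m and z of scone4 in the frame of rack between 0.012 and 0.02 m)) and horizontal distance between stencil and board below 0.009 m and z of stencil in the frame of board between 0.056 and 0.072 m and angle between stencil's own z axis and vertical below 0.06 rad and (angle between the x axis of stencil and the x axis of board, either way round below 0.1 rad or angle between the x axis of stencil and the y axis of board, either way round below 0.1 rad) and contact force between stencil and the fingers above 0.5 N and linear speed of stencil below 0.02 m/s and angular speed of stencil below 0.15 rad/s and contact force between stencil and scone0 below 0.05 N and contact force between stencil and scone1 below 0.05 N and contact force between stencil and scone2 below 0.05 N and contact force between stencil and scone3 below 0.05 N and contact force between stencil and scone4 below 0.05 N and contact force between stencil and board below 0.05 N and contact force between stencil and rack below 0.05 N and contact force between stencil and jam_jar below 0.05 N and contact force between stencil and tin below 0.05 N and contact force between stencil and cutter below 0.05 N); the arm keeps its last pose, push and grip.
It fails at once if the stencil touches a scone (contact force between stencil and scone0 above 0.3 N or contact force between stencil and scone1 above 0.3 N or contact force between stencil and scone2 above 0.3 N or contact force between stencil and scone3 above 0.3 N or contact force between stencil and scone4 above 0.3 N).
It fails at once if a thing standing in between is pushed more than 20 mm away or tipped (distance of any of jam_jar, tin, cutter from where it was at the start of the episode above 0.02 m or angle between any of jam_jar, tin, cutter's own z axis and vertical above 0.3 rad).
It also fails if it takes over 72 s, if anything falls off the work surface, if the arm or the gripper's body presses on something with over 40 N, if the wrist force passes 120 N, or if a joint passes its speed limit or range.

### The arm

A 6-joint arm with a two-finger parallel gripper is mounted at the origin on the work surface. World frame = base frame: x ahead of the robot, y to its left, z up, the work surface at z = 0. Lengths are in m, angles in rad, forces in N, time in s.
With the tool pointing down it reaches from about 0.35 to 0.95 m from the base axis. Payload 17.4 kg.
Tool frame: the origin (TCP) lies midway between the tips of the shut fingers; the grasp point (between the pads) lies robot.hold_point_z behind it (robot.hold_point_z is the distance from the TCP to the grasp point, in m); z points along the fingers, y is the line along which they close (so a half turn about z gives the same grasp; the last joint's range is limited). The gripper opens to 93 mm and grips with 3 to 60 N. Pads are 15 mm wide; open, the fingers measure 128 mm over their backs; the gripper's body (75 mm by 188 mm) begins 65 mm behind the grasp point.
Start: joints at [1.088, 0.116, 1.442, -0, 1.584, -0.038], TCP at [0.29, 0.609, 0.219] pointing down, gripper open.
Joint ranges: [-2.83, 2.83], [-0.83, 2.19], [0.07, 2.5], [-1.14, 4.28], [0.01, 3], [-2.97, 2.97]. Speed limits (rad/s): [1.89, 1.89, 2.22, 3.14, 3.14, 3.14].

### API

Orientations are given as a unit quaternion [w, x, y, z].
In Python, from plant import robot, snapshot, camera_model gives the robot as it stands (robot), with the cameras as plain functions. Calls block until the motion is done:
- robot.move_ptp(position, orientation): joint-space move of the TCP to a pose.
- robot.servo_line(position, speed=0.15, frame=None, force_limit=None): straight line of the TCP; frame=None keeps the orientation; speed is the mean speed in m/s. With force_limit (N) it stops when the force on the tool has changed by that much, and returns True; else False.
- robot.move_joints(angles): joint-space move.
- robot.open_gripper() and robot.close_gripper(effort=None): open the fingers fully, or close them until they stop; effort is the grip in N (None keeps the last).
- robot.dwell(seconds).
- robot.inverse_kinematics(position, orientation): joint angles nearest the present ones, or None.
- robot.read_state(): the state.
- snapshot(name): name is "scene" or "top"; returns the picture (480x640x3 uint8, red, green, blue); there is no depth.
- camera_model(name): a dict with "camera_matrix" (3x3 intrinsics, pixels), "dist" ([k1, k2, p1, p2, k3] as OpenCV has them; the pictures are not rectified), "eye" and "rotation" of the camera in the world. Camera axes: x right, y down, z forward; pixel columns grow to the right and rows downward; lengths in m; the calibration is good to about 2 mm. A picture is of the moment at which its call begins. camera_model takes no time and is no camera call.
A pose or a line that the arm cannot do raises robot.PlanningError and nothing moves.
- robot.close_job(): hands the job in; it is judged then, once.
The state is a dict: "time": time; "joint_positions": joint angles; "joint_vel": joint speeds; "effort": joint torques, N m; "ee_pos": TCP position; "eef_rot": TCP orientation; "wrist_force": force on the tool from outside, world axes, zero at the start; "wrist_torque": the same for the moment, N m; "width": finger opening in m; "finger_force": force on a finger pad.
Only numpy, scipy, OpenCV 4.12 (cv2) and the standard library are available. Lean on these libraries where they do the work, as an engineer would, in place of code of your own. Each camera call takes 0.05 s, during which the arm holds its last target. There are 200 camera calls.

## Working session

There is one attempt and no reset: what is moved stays moved. The work goes in short steps, each a Python script; the robot and the scene stay as the last script left them, time stands still between calls to the robot, and variables do not carry over. Pictures are saved under pics/ and viewed, at most 10 in all, crops included, and the job is handed in when it is done.

```bash
ls; mkdir -p pics; python3 - <<'E'
from plant import robot, snapshot, camera_model
import cv2
for n in("scene","top"):
    cv2.imwrite(f"pics/{n}0.png",snapshot(n)[:,:,::-1]); print(camera_model(n))
print(robot.hold_point_z,robot.read_state())
E
```

```text
pics
plant.py
{'camera_matrix': array([[510.63126935,   0.        , 320.00631454],
       [  0.        , 510.63126935, 236.05891161],
       [  0.        ,   0.        ,   1.        ]]), 'dist': array([0.0282043, 0.       , 0.       , 0.       , 0.       ]), 'eye': array([ 1.16343917, -0.5024763 ,  0.64413039]), 'rotation': array([-0.40757256,  0.80333458,  0.39049432, -0.18987453])}
{'camera_matrix': array([[493.67801491,   0.        , 323.12346011],
       [  0.        , 493.67801491, 239.43270251],
       [  0.        ,   0.        ,   1.        ]]), 'dist': array([-0.00744033,  0.        ,  0.        ,  0.        ,  0.        ]), 'eye': array([ 0.46672546, -0.00948913,  1.03173013]), 'rotation': array([ 0.03892889, -0.69698775,  0.71559193, -0.02491628])}
0.0188 {'time': 0.1, 'joint_positions': array([ 1.08822361e+00,  1.16417293e-01,  1.44220080e+00,  1.30929394e-05,
        1.58402080e+00, -3.78257708e-02]), 'joint_vel': array([-0.00154682, -0.00302021, -0.00280674, -0.00189068, -0.00061234,
        0.00153026]), 'effort': array([ 1.86218997e-03, -7.22885227e+01, -6.23869514e+01,  7.81301991e-02,
        2.27491208e-02, -6.69393739e-05]), 'ee_pos': array([0.29033559, 0.60915527, 0.21799153]), 'eef_rot': array([-1.40910040e-04,  2.20545163e-01,  9.75376623e-01, -5.03826054e-04]), 'wrist_force': array([-0.81883517,  1.0077424 , -0.01193088]), 'wrist_torque': array([-0.01773336,  0.0241946 , -0.018625  ]), 'finger_force': 0.0, 'width': 0.09273705649045633}
```

View pics/top0.png

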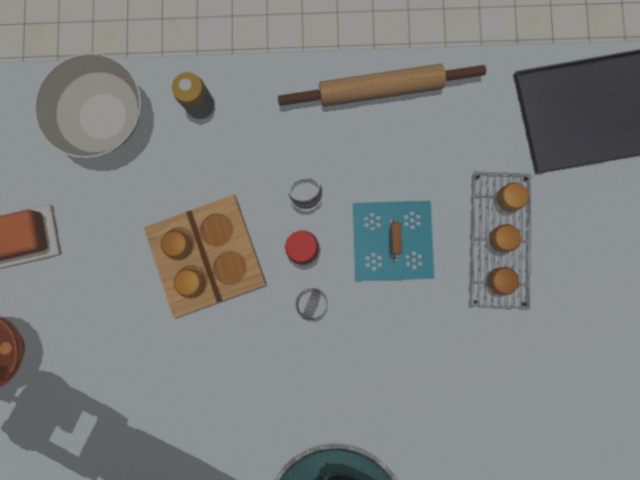

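View pics/scene0.png

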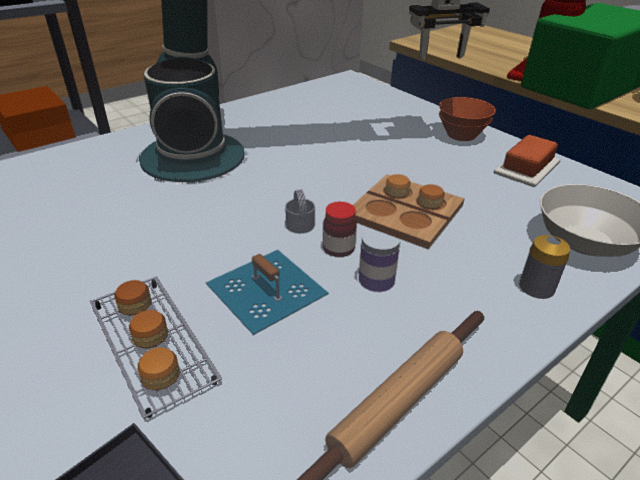

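Top view: image up is world +x and left is +y. The board is near (205,256) with scones at (176,243) and (189,282), so its empty hollows are at (217,229) and (230,267). The stencil is at (394,241) with its grip vertical. The rack scones are at (513,196), (506,238) and (504,281). The tin (306,192), jar (302,247) and cutter (312,304) stand in between. The scene view agrees.

```bash
cat > h.py <<'E'
from plant import robot, snapshot, camera_model
import cv2, numpy as np
from scipy.spatial.transform import Rotation as R
from scipy.optimize import least_squares
def proj(P,n):
    m=camera_model(n); W=R.from_quat(m['rotation'],scalar_first=True).as_matrix()
    r=W.T; return cv2.projectPoints(np.float64(P).reshape(-1,3),cv2.Rodrigues(r)[0],-r@m['eye'],m['camera_matrix'],m['dist'])[0][:,0]
def cen(hull):
    M=cv2.moments(np.float32(hull)); return np.array([M['m10'],M['m01']])/M['m00']
def hull(P): return cv2.convexHull(np.float32(P)).reshape(-1,2)
def blobs(img,lo,hi,amin,roi=None):
    h=cv2.inRange(cv2.cvtColor(img,cv2.COLOR_RGB2HSV),lo,hi)
    if roi: k=np.zeros_like(h); x0,y0,x1,y1=roi; k[y0:y1,x0:x1]=255; h&=k
    cs=cv2.findContours(h,cv2.RETR_EXTERNAL,cv2.CHAIN_APPROX_NONE)[0]
    return [hull(c.reshape(-1,2)) for c in cs if cv2.contourArea(c)>amin]
def box(s,z0,z1):
    def f(p):
        c,q=np.cos(p[2]),np.sin(p[2])
        return np.array([[p[0]+c*a*s-q*b*s,p[1]+q*a*s+c*b*s,z] for a in(-1,1) for b in(-1,1) for z in(z0,z1)])
    return f
def cyl(rings):
    t=np.linspace(0,2*np.pi,48)
    return lambda p: np.vstack([np.c_[p[0]+r*np.cos(t),p[1]+r*np.sin(t),0*t+z] for r,z in rings])
def second(h):
    # rotation-sensitive: 4th-order support function of the hull about its centroid
    t=np.linspace(0,2*np.pi,72,endpoint=False); return ((h-cen(h))@np.c_[np.cos(t),np.sin(t)].T).max(1)
def fit(model,obs,p0,n='top'):
    def res(p):
        h=hull(proj(model(p),n)); r=10*(cen(h)-cen(obs))
        return np.r_[r,second(h)-second(obs)] if len(p0)>2 else r
    s=least_squares(res,p0,diff_step=1e-3,x_scale=[.01,.01,.1][:len(p0)]); return s.x
def scone(z): return cyl([(.026,z),(.028,z+.004),(.028,z+.029),(.02,z+.037)])
E
cat > see.py <<'E'
from h import *
t=snapshot('top'); hsv=cv2.cvtColor(t,cv2.COLOR_RGB2HSV)
for n,(u,v) in dict(board=(160,260),board2=(250,270),sconetop=(506,238),sside=(496,238),teal=(365,270),table=(280,380),b3=(217,229)).items(): print(n,hsv[v,u])
b=blobs(t,(8,60,60),(28,255,255),3000,(130,180,275,330))
print('board',[fit(box(.1,0,.02),o,[.43,.24,.3]) for o in b])
s=blobs(t,(80,110,50),(100,255,255),2000,(340,190,445,290))
print('stencil',[fit(box(.082,0,.003),o,[.47,-.16,.0]) for o in s])
r=blobs(t,(4,100,50),(28,255,255),200,(470,175,530,310))
for o in r: print('scone',fit(scone(.016),o,[.46,-.38]), cv2.minEnclosingCircle(o))
g=blobs(t,(4,100,30),(25,255,255),60,(385,215,405,262))
print('grip',[(cen(o),cv2.minAreaRect(o)) for o in g])
sc=snapshot('scene')
for o in blobs(sc,(4,80,50),(28,255,255),200,(100,270,190,400)): print('sc scone',fit(scone(.016),o,[.46,-.38],'scene'),cv2.boundingRect(o))
print('sc stencil',[fit(box(.082,0,.003),o,[.47,-.16,.0],'scene') for o in blobs(sc,(80,110,40),(100,255,255),2000,(200,240,335,340))])
for n,h,p,rc in(('jar',.095,(302,247),.034),('tin',.1,(306,192),.035),('cut',.087,(312,304),.03)):
    print(n,least_squares(lambda q:(proj([[q[0],q[1],h]],'top')[0]-p),[.47,0]).x)
E
python3 see.py
```

```text
board [ 17 107 141]
board2 [ 16 110 144]
sconetop [ 16 152 143]
sside [ 16 148 131]
teal [ 95 125 129]
table [ 99  12 148]
b3 [ 14 149 128]Traceback (most recent call last):
  File "see.py", line 5, in <module>
    print('board',[fit(box(.1,0,.02),o,[.43,.24,.3]) for o in b])
                   ~~~^^^^^^^^^^^^^^^^^^^^^^^^^^^^^^
  File "h.py", line 31, in fit
    s=least_squares(res,p0,diff_step=1e-3,x_scale=[.01,.01,.1][:len(p0)]); return s.x
    return func(*args, **kwargs)
    vector_fun = VectorFunction(
        fun_wrapped,
    ...<6 lines>...
        workers=workers
    )
    self._update_fun()
    ~~~~~~~~~~~~~~~~^^
    self.f = self.fun_wrapped(xp_copy(self.x))
             ~~~~~~~~~~~~~~~~^^^^^^^^^^^^^^^^^
    return np.atleast_1d(self.fun(x))
                         ~~~~~~~~^^^
    return self.f(x, *self.args, **self.kwargs)
           ~~~~~~^^^^^^^^^^^^^^^^^^^^^^^^^^^^^^
  File "h.py", line 30, in res
    return np.r_[r,second(h)-second(obs)] if len(p0)>2 else r
                   ~~~~~~~~~^~~~~~~~~~~~
ValueError: operands could not be broadcast together with shapes (6,) (20,)
```

```bash
sed -i 's/\.max(1)/.max(0)/' h.py
sed -i 's/^print(.board.*/b=[hull(np.vstack(b))]\nprint("board",[(fit(box(.1,0,.02),o,[.43,.24,.3]),second(o)[:3]) for o in b])/' see.py
python3 see.py
```

```text
board [ 17 108 142]
board2 [ 16 108 144]
sconetop [ 16 153 143]
sside [ 15 144 133]
teal [ 96 127 130]
table [101  14 150]
b3 [ 15 146 126]
board [(array([0.53207911, 0.25718889, 0.32434906]), array([60.74474023, 62.94665167, 64.66950108]))]
stencil [array([ 0.55487345, -0.13560274, -0.00158948])]
scone [ 0.46515292 -0.35049171] ((504.122802734375, 280.28070068359375), 14.14120864868164)
scone [ 0.55068516 -0.35937234] ((506.0665283203125, 237.42703247070312), 14.169148445129395)
scone [ 0.63568215 -0.38039032] ((513.9078979492188, 195.69737243652344), 14.109454154968262)
grip [(array([395.91051454, 238.05070843]), ((396.0, 238.0), (30.0, 8.0), 90.0))]
sc scone [ 0.63318979 -0.37583609] (138, 347, 42, 43)
sc scone [ 0.51087381 -0.35107963] (115, 280, 53, 68)
sc stencil [array([ 0.55509974, -0.13473027, -0.0005573 ])]
jar [0.53844409 0.04860992]
tin [0.64335956 0.03836923]
cut [0.42994276 0.03243033]
```

```bash
cat >> h.py <<'E'
B=np.array([0.53207911, 0.25718889, 0.32434906])
def hol(i):
    a,b=[(1,1),(-1,1),(-1,-1),(1,-1)][i]; c,s=np.cos(B[2]),np.sin(B[2]); a*=.042;b*=.042
    return np.array([B[0]+c*a-s*b,B[1]+s*a+c*b])
t_=np.linspace(0,2*np.pi,40,endpoint=False)
def ring(c,r,z): return np.c_[c[0]+r*np.cos(t_),c[1]+r*np.sin(t_),0*t_+z]
def down(phi):
    y=np.array([np.cos(phi),np.sin(phi),0]); z=np.array([0,0,-1.]); return R.from_matrix(np.c_[np.cross(y,z),y,z]).as_quat(scalar_first=True)
def best(pos,phi):
    q=robot.read_state()['joint_positions']; o=[]
    for p in(phi,phi+np.pi):
        j=robot.inverse_kinematics(pos,down(p))
        if j is not None: o.append((np.abs(j-q).max(),p))
    return down(min(o)[1])
def overlay(name,S=()):
    out=[]
    for n,(x0,y0,x1,y1),k in(('top',(140,170,330,330),2),('scene',(330,150,480,270),3)):
        im=snapshot(n)[:,:,::-1]; im=cv2.resize(im[y0:y1,x0:x1],None,fx=k,fy=k,interpolation=cv2.INTER_CUBIC)
        L=[ring(hol(i),.034,.02) for i in range(4)]+[box(.1,.02,.02)(B)]+list(S)
        for P in L:
            for u in proj(P,n): cv2.circle(im,tuple(int(v) for v in (u-[x0,y0]+.5)*k),1,(255,0,0),-1)
        out.append(im)
    H=max(i.shape[0] for i in out); cv2.imwrite(name,np.hstack([cv2.copyMakeBorder(i,0,H-i.shape[0],0,0,0) for i in out]))
E
python3 - <<'E'
from h import *
o=blobs(snapshot('scene'),(8,50,40),(28,255,255),500,(352,160,470,245))
print('sc board',fit(box(.1,0,.02),hull(np.vstack(o)),B,'scene'))
overlay('pics/ov1.png')
for p,ph in(((.4652,-.3505,.2),1.54),((*hol(3),.2),B[2]-.785),((*hol(2),.023),B[2]-.785),((.555,-.135,.25),np.pi/2),((B[0],B[1],.1),B[2]+np.pi/2)):
    print([None if (j:=robot.inverse_kinematics(p,down(a))) is None else j.round(2) for a in(ph,ph+np.pi)])
E
```

```text
sc board [0.53024497 0.26615763 0.37862808]
[array([-0.69, -0.08,  1.67, -0.  ,  1.55, -2.23]), array([-0.69, -0.08,  1.67, -0.  ,  1.55,  0.91])]
[array([ 0.34,  0.02,  1.57, -0.  ,  1.55,  0.8 ]), array([ 0.34,  0.02,  1.57, -0.  ,  1.55, -2.35])]
[array([ 0.34, -0.04,  1.93, -0.  ,  1.25,  0.8 ]), array([ 0.34, -0.04,  1.93, -0.  ,  1.25, -2.34])]
[array([-0.28, -0.12,  1.62, -0.  ,  1.63, -1.85]), array([-0.28, -0.12,  1.62, -0.  ,  1.63,  1.29])]
[array([ 0.41, -0.01,  1.77, -0.  ,  1.38, -1.49]), array([ 0.41, -0.01,  1.77, -0.  ,  1.38,  1.65])]
```

View pics/ov1.png

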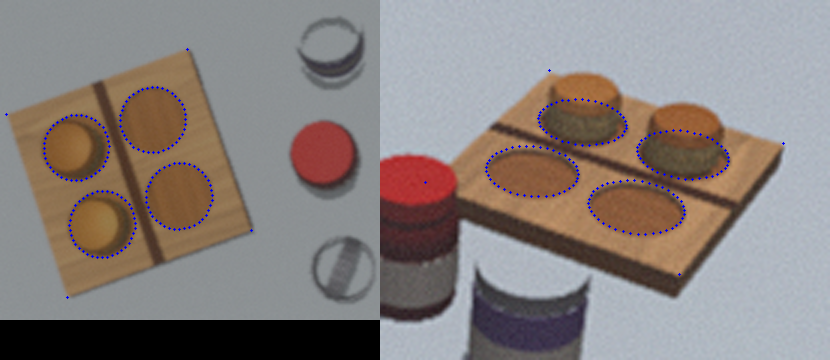

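The overlay puts the board outline and all four hollows within about 1 px in both views. The jar occludes the left corner in the scene view, which explains why the scene-only fit is off. I'll move the first scone now.

```bash
cat >> h.py <<'E'
def carry(s,i,hi=.19):
    q=best([*s,hi],1.54); robot.move_ptp([*s,hi],q)
    robot.servo_line([*s,.016+.0085],speed=.2)
    robot.close_gripper(effort=25); robot.dwell(.2); st=robot.read_state(); print('grip',st['width'],st['finger_force'])
    robot.servo_line([*s,hi],speed=.2); h=hol(i)
    robot.move_ptp([*h,hi],best([*h,hi],B[2]-np.pi/4))
    robot.servo_line([*h,.045],speed=.2); c=robot.servo_line([*h,.0232],speed=.03,force_limit=6)
    st=robot.read_state(); print('place',c,st['ee_pos'],st['width'],st['time'])
    robot.open_gripper(); robot.dwell(.2); robot.servo_line([*h,hi],speed=.2); print(robot.read_state()['time'])
E
python3 - <<'E'
from h import *
carry((.4652,-.3505),2)
E
```

```text
grip 0.055788845492773846 25.000525055802427
place True [0.50537471 0.20387468 0.02359311] 0.05606388396903453 10.1917
12.1583
```

```bash
python3 - <<'E'
from h import *
carry((.5507,-.3594),3)
p=[.42,-.3,.3]
robot.move_ptp(p,best(p,np.pi/2))
overlay('pics/ov2.png',[ring(hol(i),.028,.044) for i in range(4)])
im=cv2.imread('pics/ov2.png'); cv2.imwrite('pics/ov2.png',im[:,:798])
t=snapshot('top'); cv2.imwrite('pics/top2.png',t[:,:,::-1])
s=blobs(t,(80,110,50),(100,255,255),2000,(340,190,445,290))
print('stencil',[fit(box(.082,0,.003),o,[.55,-.13,.0]) for o in s])
E
```

```text
grip 0.05492596151353067 25.00039947568439
place True [0.58499217 0.23068841 0.02353687] 0.055488006371892135 20.7
22.675
stencil [array([ 5.54933847e-01, -1.35636296e-01, -2.60903354e-04])]
```

View pics/ov2.png

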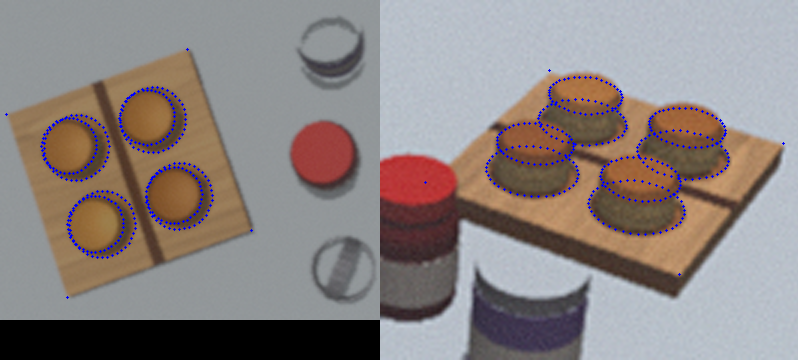

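View pics/top2.png

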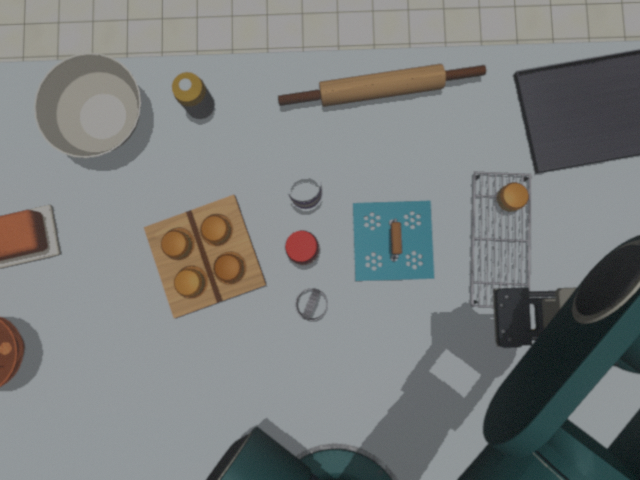

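All four hollow scones match the overlay rings to within about 1 px in both views. The third scone is still on the rack at (513,196), and the jar, tin, cutter and stencil haven't moved. Next is the stencil.

```bash
python3 - <<'E'
from h import *
s=[.555,-.1355]; g=.052-.0188
robot.move_ptp([*s,.16],best([*s,.16],np.pi/2))
robot.servo_line([*s,g],speed=.12); robot.close_gripper(effort=45); robot.dwell(.3)
st=robot.read_state(); print('grip',st['width'],st['finger_force'],st['ee_pos'])
robot.servo_line([*s,.23],speed=.12)
robot.servo_line([B[0],B[1],.23],speed=.12)
p=[B[0],B[1],.20]; robot.move_ptp(p,best(p,np.pi/2+B[2]+.001)); robot.dwell(.3)
st=robot.read_state(); print(st['ee_pos'],st['width'],st['finger_force'],st['time'])
overlay('pics/ov3.png',[box(.082,.2-g,.2-g+.003)([*B])]); im=cv2.imread('pics/ov3.png'); cv2.imwrite('pics/ov3.png',im[:,:798])
o=[hull(np.vstack(blobs(snapshot('top'),(80,110,40),(100,255,255),60,(120,170,290,330))))]
print(cv2.boundingRect(o[0]),hull(proj(box(.082,.2-g,.203-g)(B),'top')).round())
E
```

```text
grip 0.01978474719809537 44.99858736991882 [ 0.55501564 -0.13547214  0.03321176]
[0.53224924 0.25725631 0.20061768] 0.01962554945025769 44.99767184257507 34.425
(163, 194, 77, 100) [[240. 278.]
 [152. 311.]
 [152. 311.]
 [123. 223.]
 [210. 192.]
 [210. 192.]]
```

View pics/ov3.png

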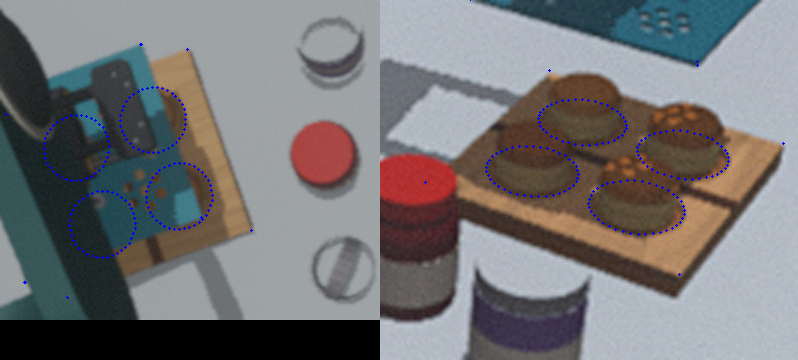

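The stencil's visible corners match the prediction: top view (141,44) and scene view (697,64) in overlay pixels. It is square and centred, so I'll lower it.

```bash
python3 - <<'E'
from h import *
z=.0637+.0332
robot.servo_line([B[0],B[1],.13],speed=.1); robot.servo_line([B[0],B[1],z],speed=.03); robot.dwell(.5)
st=robot.read_state(); print(st['ee_pos'],st['width'],st['finger_force'],st['wrist_force'],st['time'])
zz=st['ee_pos'][2]-.0332
im=snapshot('scene')[:,:,::-1].copy(); x0,y0,x1,y1=310,110,490,270; k=4; c=cv2.resize(im[y0:y1,x0:x1],None,fx=k,fy=k,interpolation=cv2.INTER_CUBIC)[:600]
for u in proj(box(.082,zz,zz+.003)(B),'scene'): cv2.circle(c,tuple(int(v) for v in (u-[x0,y0]+.5)*k),2,(0,0,255),-1)
cv2.imwrite('pics/fin.png',c)
E
```

```text
[0.5320715  0.25717307 0.09689857] 0.019861042540632166 44.99761998653412 [-0.8658778   1.07481578 -1.90630696] 37.175
```

View pics/fin.png

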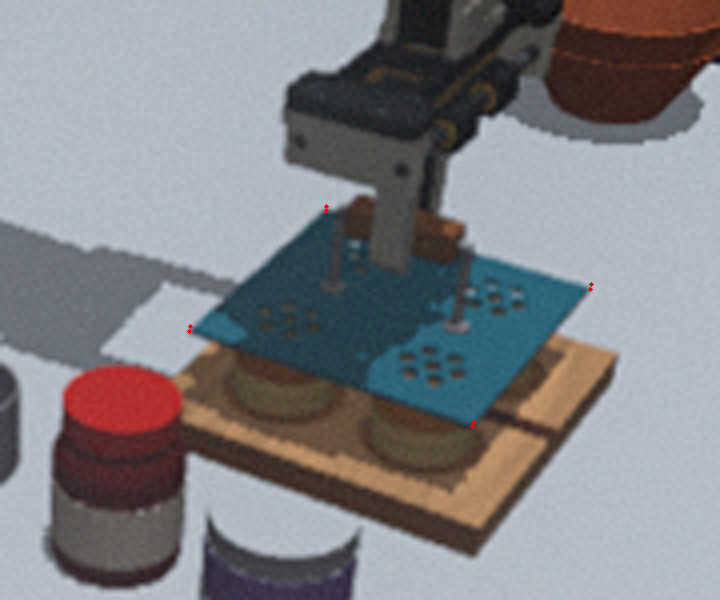

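The stencil's four corners, at (190,329), (326,209), (590,287) and (473,424), fall on the predicted marks. It is level, square and hovering.

```bash
python3 -c "
from plant import robot, snapshot, camera_model
print(robot.close_job())"
```

```text
the job is handed in; nothing more can be done
None
```

The job is handed in: the board holds four scones, one is left on the rack, and the arm is holding the stencil level and centred about 1 cm above the scone tops; the hand-in returned no verdict.

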